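# Raise the filling funnel a notch and set the tub under it

## Robot

A 7-joint arm with a two-finger parallel gripper is mounted at the origin on the work surface. World frame = base frame: x ahead of the robot, y to its left, z up, the work surface at z = 0. Lengths are in m, angles in rad, forces in N, time in s.
With the tool pointing down it reaches from about 0.4 to 0.85 m from the base axis. Payload 4.5 kg.
Tool frame: the origin (TCP) lies at the very end of the fingers, on their centre line; the grasp point (between the pads) lies 19 mm behind it; z points along the fingers, y is the direction in which the jaws open and shut (so a half turn about z gives the same grasp; the last joint's range is limited). The gripper opens to 88 mm and grips with 3 to 60 N. Pads are 18 mm wide; open, the fingers measure 123 mm over their backs; the gripper's body (75 mm by 187 mm) begins 45 mm behind the grasp point.
Start: joints at [1.178, 0.689, -0.195, 1.565, 0.157, 0.902, -0.215], TCP at [0.259, -0.569, 0.239] pointing down, gripper open.
Joint ranges: [-3.01, 3.01], [-0.46, 2.08], [-1.47, 1.51], [0.13, 2.56], [-1, 4.14], [0.04, 2.09], [-2.66, 2.66]. Speed limits (rad/s): [2.57, 2.57, 3.14, 3.14, 3.14, 3.14, 3.14].

## Interface

Orientations are given as a unit quaternion [x, y, z, w].
In Python, from plant import manip gives the robot as it stands.
- The arm moves only by the shell command python3 -m inch 'ROWS'. ROWS is JSON, a list of rows, each a list of 7 numbers: the shift along the tool's x, y, z in m, then the turn, a rotation vector about the tool's x, y, z in rad, then the closure, from 0 (fully open) to 1 (shut). A call has 1 to 10 rows; each row shifts and turns the commanded pose from where the row before left it, along the tool's axes as they then stand; what a row does not reach is not made up. A row lasts 1/8 s, in which the tool goes at most 62.5 mm and 10.7 degrees, less where a joint would pass 70% of its speed; a pose out of reach is approached as far as the arm can. A call is refused whole if a number of a shift passes 0.0625 or a number of a turn 0.188, either way. A call with a gripper value outside its range is refused whole. The fingers move at their own pace and stop on an object; the grip force is fixed at half the most. Time passes only in rows, so rows that do not move let the fingers close. It gives the time, the measured TCP pose, the force and the opening at its end, in the units of the state.
- manip.observe(): the state, without advancing time (a new reading comes with each control period).
- manip.snapshot(name): name is "scene" or "top"; returns the picture (384x512x3 uint8, red, green, blue); there is no depth.
- manip.get_calibration(name): a dict with "mtx" (3x3 intrinsics, pixels), "k1" (the pictures are not rectified: a ray, as slopes to the right and down, at radius r is drawn at 1 + k1 r^2 times it, then the intrinsics apply), "extrinsics" (4x4, takes a point from camera to world coordinates). Camera axes: x right, y up, looking along -z (the intrinsics and any distortion apply to the point x, -y, -z); pixel columns grow to the right and rows downward; lengths in m; the calibration is good to about 2 mm. A picture is of the moment at which its call begins. get_calibration takes no time and is no camera call.
- manip.finish_job(): hands the job in, once; it reports no verdict.
Trained networks look in the newest picture that a camera, given by its name, has taken for a name from the list of things; names that differ only in an ending like _2 or _b are one class to them, and where a whole thing is asked for, a point or a joint stands for the part that bears it (a point fixed in the world has none). Each returns a list of dicts, best first, with "conf" (0 to 1); they miss things now and then, are a little off and sometimes report something else, mostly with a low value. They report only what shows in the picture. A call takes as long as a camera call. They do not tell look-alikes from the thing itself.
- manip.masks_of(thing, camera): "mask" (384x512 bool, what is visible of it) and "rect" ([left, top, width, height] in pixels, round what is visible of it).
- manip.tip_of(thing, camera): "at" ([column, row] in pixels: a listed point, or the origin of a listed thing).
The state is a dict: "time": time; "joints": joint angles; "joint_velocities": joint speeds; "tau": joint torques, N m; "tool_pos": TCP position; "tcp_rot": TCP orientation; "wrist_force": force on the tool from outside, world axes, zero at the start; "torque": the same for the moment, N m; "grip_width": opening from 0.0 (shut) to 1.0 (fully open).
Only numpy, scipy, OpenCV 4.12 (cv2) and the standard library are available. Lean on these libraries where they do the work, as an engineer would, in place of code of your own. Each camera call takes 0.05 s, during which the arm holds its last target.

## Task

Lift the filling funnel by its green bar, against its weight, until the red pawl catches the next brass notch up (one notch, no further) and let it rest there. Then bring the white long-handled tub, upright, on the table centred under the funnel's spout and let go. Leave the scale, tray, jar and scissors where they are.

Things in the scene. Friction and masses are not known exactly. Their poses are not given: they have to be found in the camera images.
- stand: Fixed filling stand: square aluminium column 36 mm wide, 308 mm tall, on a grey foot plate 10 mm thick (x -55..55, y -42..102 mm in the stand's frame). Origin on the table under the column's axis, z up. Its -y side carries the funnel arm, its +y face the brass rack (teeth 45 mm apart) and the pawl, its -x side the lift bar.
- carriage (a joint): Height in m of the blue carriage with funnel, bar and pawl (falls when let go; lifting takes 5 to 10 N). 0 at the start, pawl on a notch; next notch at 0.045, then 0.090, end stop 0.115. Climbing, a tooth pushes the pawl out; it snaps in over the tooth at about 0.050; let go a little above that, the carriage sinks back to rest at 0.045.
- pawl (a joint): Angle in rad of the red spring pawl on the carriage: 0 = swung fully in over a notch (or between teeth), up to about 0.4 while a tooth pushes it out.
- lift_bar (a point): Grip point on the axis of the green lift bar: round, 18 mm diameter, level, running along the stand's -x, free from 30 to 153 mm from the column's axis, with a black end disc 26 mm in diameter. This point is 115 mm from the column's axis, 165 mm above the table at joint 0, and rises with the carriage. Frame parallel to the stand's.
- spout (a point): Centre of the lower opening of the steel funnel's spout (52 mm outside diameter), 130 mm from the column's axis on the stand's -y side; 72 mm above the table at joint 0, 117 mm one notch up. The funnel widens from 40 mm above this point to a rim 120 mm in diameter, its top 88 mm above this point.
- tub: Loose white plastic tub, open on top, 90 mm tall, 80 mm in diameter at the foot and 92 mm at the rim (wall 4 mm), about 0.28 kg; too tall to pass under the spout until the funnel is raised. Origin at the centre of its underside, z up; its straight orange handle points along its +x.
- tub_handle (a point): Grip point on the tub's orange handle: the bar is level, 16 mm wide and 14 mm tall, with its middle 70 mm above the tub's underside, and ends 162 mm from the tub's axis; this point is 120 mm from the tub's axis. Gripped here, the tub can be slid along the table. Clear of the funnel's rim.
- scale: Loose bench scale 170 x 200 x 64 mm, grey with aluminium plate; leave alone. Origin under its centre.
- tray: Loose aluminium tray of dried fruit slices, 120 x 240 x 35 mm (the fruit heaped to about 65 mm); leave alone. Origin under its centre.
- jar: Loose white jar with red cap, 72 mm in diameter, 120 mm tall; leave alone. Origin under its centre.
- scissors: Loose scissors with purple handles, about 185 mm long and 10 mm high, lying flat; leave alone. Origin at the pivot, on the table.
Mind the look-alikes: they are no part of the job. What is shaped like the tub but blue is not meant.

How it is judged:
By the outcome, as a careful person would: the job done as asked, in the order asked, and still so for the second after the job is handed in, with the robot touching nothing.
It also fails if it takes over 64 s, if anything falls off the work surface, if the arm or the gripper's body presses on something with over 40 N, if the wrist force passes 120 N, or if a joint passes its speed limit or range.

## Working session

There is one attempt and no reset: what is moved stays moved. The work goes in short steps, Python scripts to look and compute and a shell command to move; the robot and the scene stay as the last step left them, time stands still between calls to the robot, and variables do not carry over. Pictures are saved under pics/ and viewed, and the job is handed in when it is done.

```bash
mkdir -p pics; ls; python3 - <<'E'
from plant import manip
import cv2,numpy as np
for n in ["scene","top"]:
    im=manip.snapshot(n); cv2.imwrite(f"pics/{n}0.png",cv2.resize(im[:,:,::-1],None,fx=1.5,fy=1.5,interpolation=cv2.INTER_CUBIC))
    c=manip.get_calibration(n); print(n,np.round(c["mtx"],1).tolist(),c["k1"],np.round(c["extrinsics"],3).tolist())
o=manip.observe(); print({k:np.round(v,3).tolist() for k,v in o.items()})
E
```

```text
pics
scene [[485.6, 0.0, 251.6], [0.0, 485.6, 200.5], [0.0, 0.0, 1.0]] -0.1671664864860172 [[0.891, -0.281, 0.356, 1.062], [0.453, 0.579, -0.678, -0.899], [-0.016, 0.765, 0.643, 1.029], [0.0, 0.0, 0.0, 1.0]]
top [[356.1, 0.0, 259.1], [0.0, 356.1, 195.1], [0.0, 0.0, 1.0]] 0.006456968915869039 [[0.024, 0.996, -0.089, 0.46], [-1.0, 0.025, 0.007, 0.045], [0.009, 0.089, 0.996, 1.279], [0.0, 0.0, 0.0, 1.0]]
{'time': 0.1, 'joints': [1.178, 0.69, -0.195, 1.566, 0.157, 0.903, -0.215], 'joint_velocities': [0.001, -0.001, 0.0, -0.001, -0.0, 0.001, 0.001], 'tau': [-0.004, -52.849, -1.272, -15.383, -0.053, 0.002, -0.0], 'tool_pos': [0.258, -0.568, 0.238], 'tcp_rot': [0.977, 0.212, -0.0, -0.001], 'wrist_force': [-0.001, 0.187, 0.139], 'torque': [-0.017, 0.037, 0.026], 'grip_width': 1.002}
```

View pics/scene0.png

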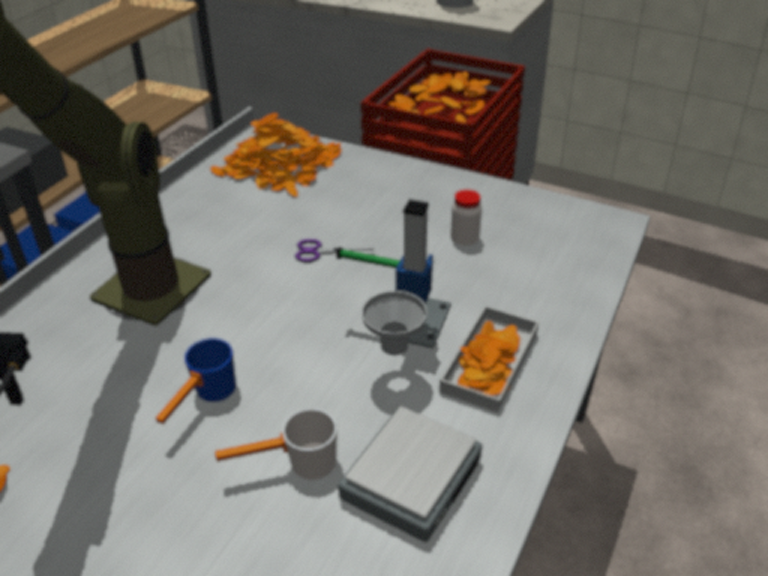

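View pics/top0.png

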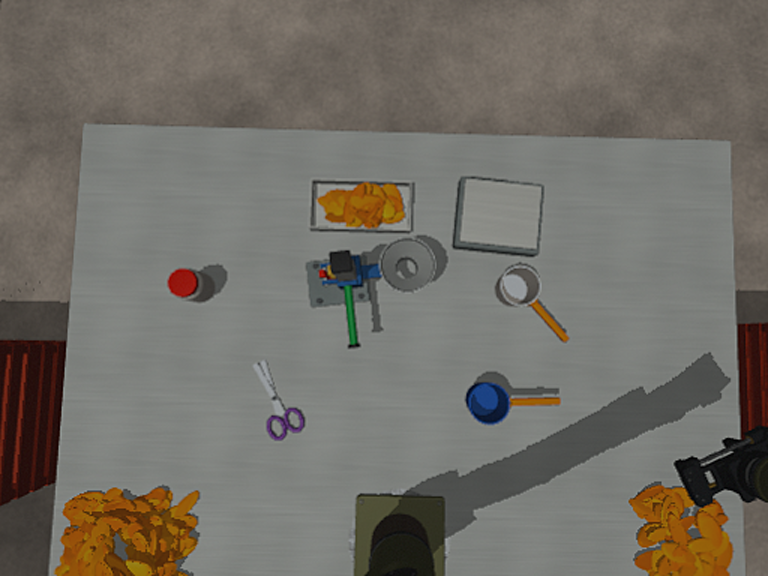

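The top view shows two tubs: the white one at about (519,286) and the blue look-alike at (488,402), in 1.5x pixels. The white one with the orange handle fits the description. The green bar runs from (349,290) to (353,346), and the funnel is at (408,264).

```bash
cat > h.py <<'E'
from plant import manip
import cv2,numpy as np
from scipy.optimize import least_squares
C={n:manip.get_calibration(n) for n in["scene","top"]}
def proj(n,p):
    c=C[n];E=np.array(c["extrinsics"]);q=np.linalg.inv(E)@np.r_[p,1]
    s=np.array([q[0],-q[1]])/-q[2]; s=s*(1+c["k1"]*(s@s)); M=np.array(c["mtx"])
    return M[:2,:2]@s+M[:2,2]
def unz(n,uv,z):
    return least_squares(lambda a:proj(n,np.r_[a,z])-uv,[.5,0]).x
def tri(a,b):
    r=least_squares(lambda p:np.r_[proj("scene",p)-a,proj("top",p)-b],[.5,0,.1]);return r.x,np.abs(r.fun).max()
E
python3 - <<'E'
from h import *
for n in C: manip.snapshot(n)
for t in ["lift_bar","spout","stand","tub","tub_handle"]:
    r={}
    for n in C:
        r[n]=manip.tip_of(t,n)
        print(t,n,[(np.round(d["at"],1).tolist(),round(d["conf"],2)) for d in r[n][:3]])
    zs={"lift_bar":.165,"spout":.072,"stand":0,"tub":0,"tub_handle":.07}[t]
    for n in C:
        for d in r[n][:3]: print("   ",n,np.round(unz(n,d["at"],zs),4))
im=manip.snapshot("top")[:,:,::-1]
cv2.imwrite("pics/crop.png",cv2.resize(im[140:300,190:400],None,fx=3.8,fy=3.7,interpolation=cv2.INTER_CUBIC)[:600,:800])
im=manip.snapshot("scene")[:,:,::-1]
cv2.imwrite("pics/crops.png",cv2.resize(im[120:330,90:340],None,fx=2.8,fy=2.8,interpolation=cv2.INTER_CUBIC))
E
```

```text
lift_bar scene [([307.0, 157.6], 0.68), ([237.6, 173.9], 0.58)]
lift_bar top [([234.9, 218.5], 0.81)]
    scene [0.6444 0.27  ]
    scene [0.4908 0.1024]
    top [0.484  0.1115]
spout scene [([262.2, 228.1], 0.77)]
spout top [([269.5, 178.2], 0.69)]
    scene [0.6154 0.0129]
    top [0.6264 0.0031]
stand scene [([273.7, 221.0], 0.92), ([310.3, 160.3], 0.64)]
stand top [([233.9, 184.1], 0.9)]
    scene [0.6    0.1264]
    scene [0.582  0.4825]
    top [0.6115 0.1287]
tub scene [([205.2, 307.2], 0.93), ([140.6, 259.6], 0.82)]
tub top [([342.7, 192.6], 0.97), ([322.4, 265.3], 0.72)]
    scene [ 0.5805 -0.258 ]
    scene [ 0.3222 -0.1956]
    top [ 0.5906 -0.2651]
    top [ 0.3296 -0.1938]
tub_handle scene [([116.2, 270.6], 0.88), ([158.4, 302.3], 0.56), ([207.6, 303.2], 0.48)]
tub_handle top [([360.1, 267.4], 0.89), ([342.7, 192.6], 0.73), ([370.8, 214.9], 0.7)]
    scene [ 0.3372 -0.3064]
    scene [ 0.5008 -0.3419]
    scene [ 0.6122 -0.2883]
    top [ 0.3329 -0.3073]
    top [ 0.5834 -0.2481]
    top [ 0.5097 -0.3439]
```

View pics/crop.png

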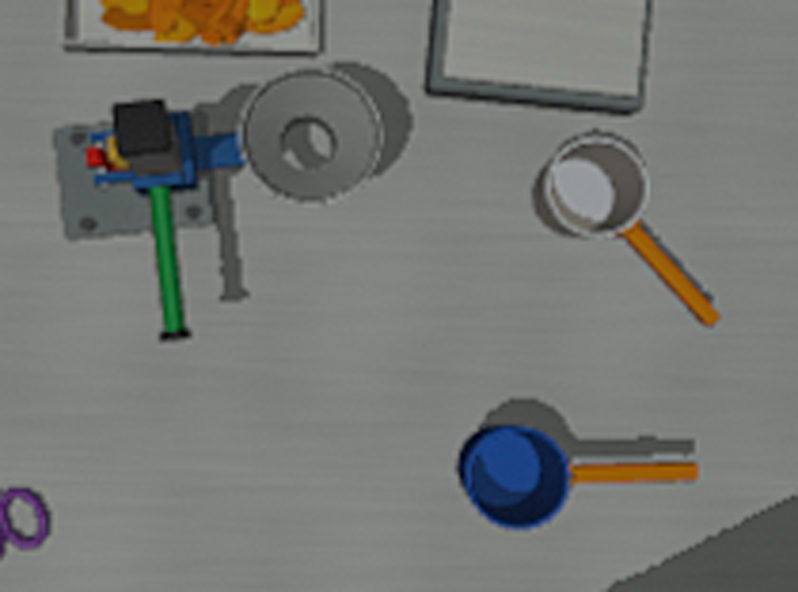

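View pics/crops.png

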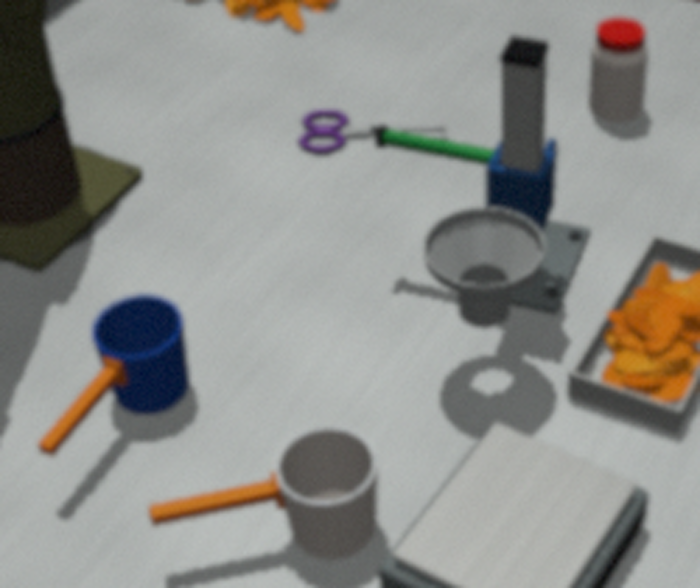

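```bash
cat > fit.py <<'E'
from h import *
T=lambda u,v:np.array([190+u/3.8,140+v/3.7]); S=lambda u,v:np.array([90+u/2.8,120+v/2.8])
F=[("top",T(175,334),(-.155,0,.165)),("top",T(142,127),(0,0,.308)),("top",T(312,135),(0,-.13,.160)),("top",T(55,127),(.055,.102,.01)),("top",T(68,240),(-.055,.102,.01)),
("scene",S(486,250),(0,-.13,.160)),("scene",S(381,136),(-.155,0,.165)),("scene",S(526,50),(0,0,.308)),("scene",S(590,228),(.055,.102,.01)),("scene",S(555,308),(.055,-.042,.01))]
def W(q,p): c,s=np.cos(q[2]),np.sin(q[2]); return np.array([q[0]+c*p[0]-s*p[1],q[1]+s*p[0]+c*p[1],p[2]])
f=lambda q,F=F:np.concatenate([proj(n,W(q,p))-uv for n,uv,p in F])
r=least_squares(f,[.61,.13,0],loss="soft_l1");q=r.x
print("stand",q); print(np.round(f(q).reshape(-1,2),1).tolist())
for n in C:
    G=[a for a in F if a[0]==n]; print(n,least_squares(lambda q:f(q,G),q).x)
print("bar",W(q,(-.115,0,.165)),"spout",W(q,(0,-.13,.072)))
# tub: rim centre, handle end, handle root
G=[("top",T(597,184),(0,0,.090)),("top",T(712,320),(.162,0,.077)),("scene",S(327,468),(0,0,.09)),("scene",S(153,514),(.162,0,.07)),("top",T(634,232),(.05,0,.077))]
g=least_squares(lambda q:f(q,G),[.585,-.26,-2.3],loss="soft_l1");print("tub",g.x,np.round(f(g.x,G).reshape(-1,2),1).tolist())
print("handle",W(g.x,(.12,0,.07)))
for n in C:
    H=[a for a in G if a[0]==n]; print(n,least_squares(lambda q:f(q,H),g.x).x)
E
python3 fit.py
```

```text
stand [0.60313565 0.12817446 0.1425652 ]
[[0.2, -0.7], [-0.3, -0.6], [-0.5, -0.5], [-0.6, -0.0], [-0.8, -0.2], [-1.5, -1.0], [0.0, 1.1], [-1.4, -0.1], [-0.6, 0.5], [0.1, 1.1]]
scene [0.6042743  0.13036724 0.15043906]
top [0.60179501 0.12669278 0.13450133]
bar [0.48930235 0.11183494 0.165     ] spout [ 6.21606411e-01 -5.06666577e-04  7.20000000e-02]
tub [ 0.59307833 -0.25806566 -2.43365274] [[0.0, -0.5], [-0.1, 0.3], [-0.2, -0.2], [-1.2, 0.3], [-1.2, -1.7]]
handle [ 0.50191396 -0.33609808  0.07      ]
scene [ 0.59489313 -0.25751528 -2.44130005]
top [ 0.59043686 -0.25878993 -2.42143341]
```

```bash
python3 -m inch '[[0,0,-0.03,0,0,0.142,0],[0,0,-0.03,0,0,0.142,0],[0.035,-0.041,0,0,0,0,0],[0.035,-0.041,0,0,0,0,0],[0.035,-0.041,0,0,0,0,0],[0.035,-0.041,0,0,0,0,0],[0.035,-0.041,0,0,0,0,0],[0.035,-0.041,0,0,0,0,0],[0.035,-0.041,0,0,0,0,0]]'
python3 - <<'E'
from plant import manip
print(manip.observe())
E
```

```text
time: 1.92
tool_pos: [0.4613, -0.2485, 0.299]
tcp_rot: [0.997, 0.071, 0.0, 0.0]
wrist_force: [0.2, -0.2, -0.2]
grip_width: 0.995
{'time': 1.925, 'joints': array([ 0.48766002,  0.47783365, -0.12643643,  1.79190465,  0.07576308,
        0.87578594, -1.101352  ]), 'joint_velocities': array([-0.81786301,  0.01512367, -0.00892377, -0.0309385 ,  0.00748317,
        0.00923924, -0.82021526]), 'tau': array([  4.18138281, -43.48663688,  -0.32747959, -14.44142729,
        -0.06307424,   0.09506202,   0.86734492]), 'tool_pos': array([ 0.46128377, -0.24854156,  0.29896653]), 'tcp_rot': array([9.97455062e-01, 7.12969494e-02, 3.04627027e-04, 2.27038106e-04]), 'wrist_force': array([ 0.16540976, -0.16258175, -0.22638071]), 'torque': array([-0.01877581, -0.03133133, -0.06319258]), 'grip_width': 0.994698970883147}
```

```bash
python3 -m inch '[[0.0114,-0.0506,0,0,0,0,0],[0.0114,-0.0506,0,0,0,0,0],[0.0114,-0.0506,0,0,0,0,0],[0.0114,-0.0506,0,0,0,0,0],[0.0114,-0.0506,0,0,0,0,0],[0.0114,-0.0506,0,0,0,0,0],[0.0114,-0.0500,0,0,0,0,0],[0,0,0,0,0,0,0]]'
python3 - <<'E'
from plant import manip
import cv2,numpy as np
o=manip.observe();print(o["tool_pos"],o["joints"].round(2))
a=manip.snapshot("top")[:,:,::-1];b=manip.snapshot("scene")[:,:,::-1]
cv2.imwrite("pics/m1.png",np.hstack([cv2.resize(a[120:270,170:320],(400,400)),cv2.resize(b[80:230,180:330],(400,400))]))
E
```

```text
time: 2.92
tool_pos: [0.489, 0.1168, 0.2989]
tcp_rot: [0.997, 0.076, 0.001, -0.002]
wrist_force: [-0.4, -1.3, 0.1]
grip_width: 0.999
[0.48895868 0.11677753 0.29888833] [-0.22  0.45 -0.15  1.85  0.08  0.85 -1.84]
```

View pics/m1.png

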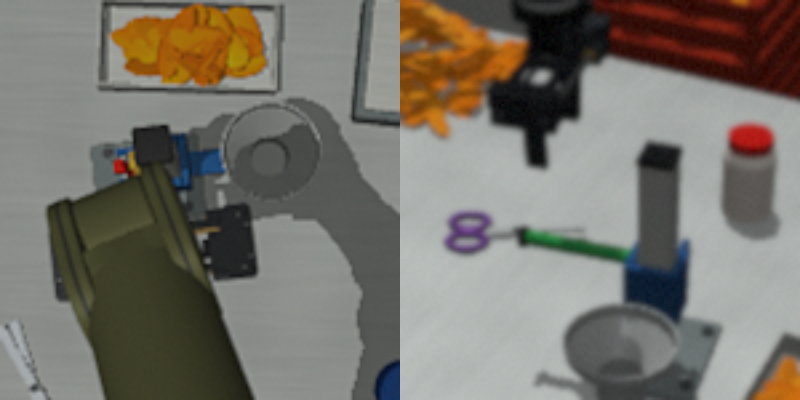

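The gripper hangs above the green bar, and nothing is in the way of the descent. I'll go down most of the way, then check.

```bash
python3 -m inch '[[0,0,0.03,0,0,0,0],[0,0,0.03,0,0,0,0],[0,0,0.02,0,0,0,0],[0,0,0.02,0,0,0,0],[0,0,0.02,0,0,0,0],[0,0,0.02,0,0,0,0],[0,0,0.013,0,0,0,0],[0,0,0,0,0,0,0]]'
python3 - <<'E'
from h import *
o=manip.observe();print(o["tool_pos"],o["joints"].round(2))
b=manip.snapshot("scene")[:,:,::-1]
cv2.imwrite("pics/m2.png",cv2.resize(b[80:230,180:330],(600,600),interpolation=cv2.INTER_CUBIC))
E
```

```text
time: 4.03
tool_pos: [0.4888, 0.1101, 0.1452]
tcp_rot: [0.998, 0.071, -0.001, 0.001]
wrist_force: [-0.1, 0.1, 0.4]
grip_width: 1.0
[0.48876063 0.11009969 0.14518195] [-0.25  0.68 -0.1   2.02  0.15  0.44 -1.9 ]
```

View pics/m2.png

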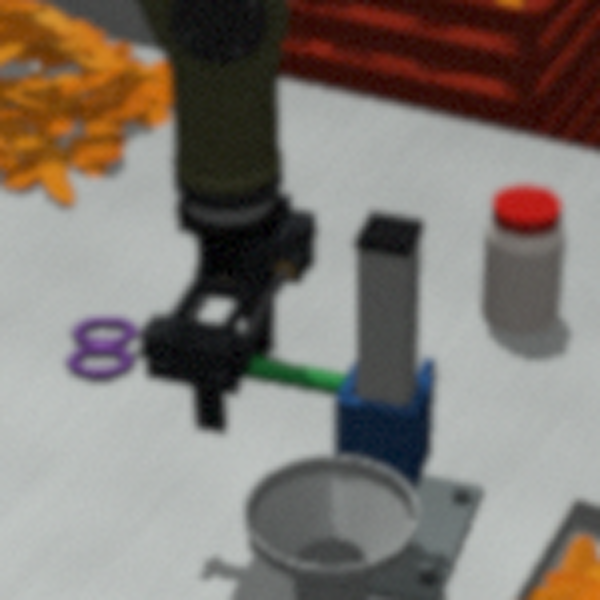

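The fingers straddle the bar (near finger at about (210,400)). Closing.

```bash
python3 -m inch '[[0,0,0,0,0,0,1],[0,0,0,0,0,0,1],[0,0,0,0,0,0,1],[0,0,0,0,0,0,1],[0,0,0,0,0,0,1],[0,0,0,0,0,0,1]]'
```

```text
time: 4.82
tool_pos: [0.489, 0.1114, 0.1457]
tcp_rot: [0.997, 0.071, -0.0, 0.0]
wrist_force: [-0.4, -0.4, -0.3]
grip_width: 0.345
```

```bash
python3 -m inch '[[0,0,0,0,0,0,1],[0,0,0,0,0,0,1],[0,0,0,0,0,0,1],[0,0,0,0,0,0,1]]'
```

```text
time: 5.32
tool_pos: [0.4887, 0.1141, 0.1457]
tcp_rot: [0.997, 0.073, 0.0, -0.002]
wrist_force: [-1.2, 5.1, -0.4]
grip_width: 0.188
```

Gripped, at about 17 mm. The 5 N side force says the bar sits a bit toward +y, so I'll correct by 2 mm and lift.

```bash
python3 -m inch '[[0,-0.002,0,0,0,0,1],[0,-0.001,-0.01,0,0,0,1],[0,0,-0.01,0,0,0,1],[0,0,-0.01,0,0,0,1],[0,0,-0.01,0,0,0,1],[0,0,-0.008,0,0,0,1],[0,0,-0.006,0,0,0,1],[0,0,0,0,0,0,1],[0,0,0,0,0,0,1]]'
```

```text
time: 6.45
tool_pos: [0.4887, 0.1141, 0.1997]
tcp_rot: [0.997, 0.071, 0.0, 0.0]
wrist_force: [1.5, -0.4, -5.1]
grip_width: 0.186
```

```bash
python3 -m inch '[[0,0,-0.004,0,0,0,1],[0,0,0,0,0,0,1]]'; python3 - <<'E'
from h import *
b=manip.snapshot("scene")[:,:,::-1];a=manip.snapshot("top")[:,:,::-1]
cv2.imwrite("pics/m3.png",np.hstack([cv2.resize(a[140:220,190:290],(400,320),interpolation=cv2.INTER_CUBIC),cv2.resize(b[110:230,190:340],(400,320),interpolation=cv2.INTER_CUBIC)]))
E
```

```text
time: 6.7
tool_pos: [0.4886, 0.1141, 0.2038]
tcp_rot: [0.997, 0.071, -0.0, 0.0]
wrist_force: [1.3, 0.2, -5.5]
grip_width: 0.185
```

View pics/m3.png

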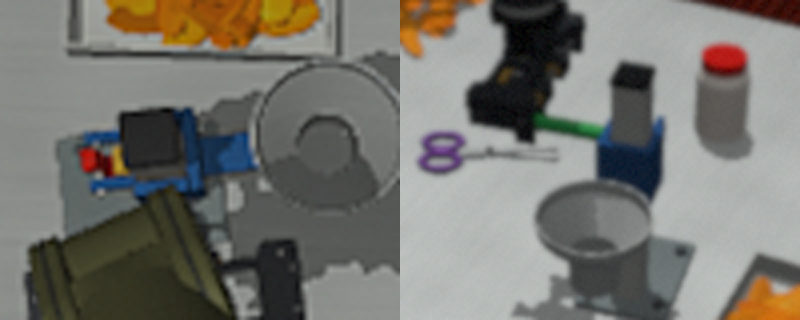

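The carriage is up and carried, about 58 mm at roughly 5.5 N. I'll lower it gently onto the notch and watch the force.

```bash
python3 -m inch '[[0,0,0.004,0,0,0,1],[0,0,0.004,0,0,0,1],[0,0,0.004,0,0,0,1],[0,0,0.001,0,0,0,1],[0,0,0,0,0,0,1]]'
```

```text
time: 7.42
tool_pos: [0.4887, 0.1142, 0.1908]
tcp_rot: [0.997, 0.071, 0.0, 0.0]
wrist_force: [1.2, -1.3, -2.8]
grip_width: 0.184
```

The load is passing to the pawl. Releasing, then retreating upward.

```bash
python3 -m inch '[[0,0,0,0,0,0,0],[0,0,0,0,0,0,0],[0,0,0,0,0,0,0],[0,0,0,0,0,0,0],[0,0,0,0,0,0,0],[0,0,0,0,0,0,0]]' && python3 -m inch '[[0,0,-0.02,0,0,0,0],[0,0,-0.03,0,0,0,0],[0,0,-0.04,0,0,0,0],[0,0,-0.03,0,0,0,0],[0.0,0.05,0,0,0,0,0],[0.0,0.05,0,0,0,0,0],[0.0,0.05,0,0,0,0,0],[0.0,0.05,0,0,0,0,0],[0,0.05,0,0,0,0,0],[0,0,0,0,0,0,0]]'
python3 - <<'E'
from h import *
b=manip.snapshot("scene")[:,:,::-1];a=manip.snapshot("top")[:,:,::-1]
cv2.imwrite("pics/m4.png",np.hstack([cv2.resize(a[140:240,190:290],(400,400),interpolation=cv2.INTER_CUBIC),cv2.resize(b[120:240,200:320],(400,400),interpolation=cv2.INTER_CUBIC)]))
E
```

```text
time: 8.18
tool_pos: [0.4886, 0.1143, 0.1907]
tcp_rot: [0.997, 0.071, 0.0, 0.0]
wrist_force: [0.7, -0.1, 0.4]
grip_width: 0.84
time: 9.43
tool_pos: [0.5237, -0.1384, 0.3104]
tcp_rot: [0.998, 0.067, -0.0, 0.001]
wrist_force: [-0.2, 0.2, 0.1]
grip_width: 1.002
```

View pics/m4.png

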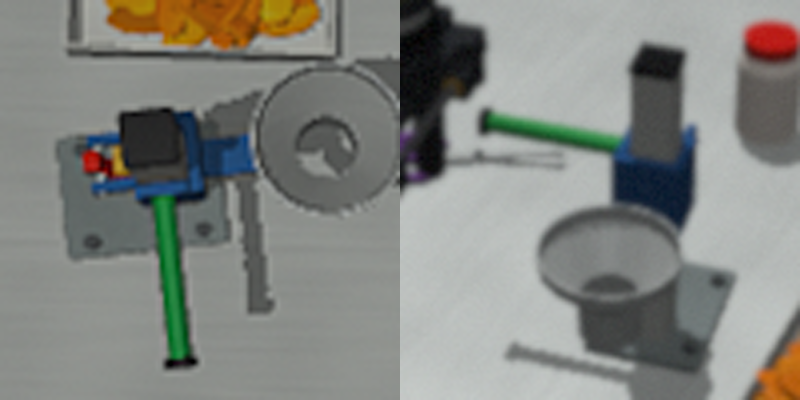

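```bash
cat >> fit.py <<'E'
print('---')
P=lambda u,v:np.array([190+u/4,140+v/4]); Q=lambda u,v:np.array([200+(u-400)*.3,120+v*.3])
def K(h): return F[1:2]+F[3:5]+F[7:]+[("top",P(180,362),(-.155,0,.165+h)),("top",P(328,139),(0,-.13,.16+h)),("scene",Q(486,122),(-.155,0,.165+h)),("scene",Q(609,256),(0,-.13,.16+h))]
r=least_squares(lambda q:f(q,K(q[3])),[.6,.13,.14,.045],loss="soft_l1");print(r.x,np.round(f(r.x,K(r.x[3])).reshape(-1,2),1).tolist())
print("spout",W(r.x,(0,-.13,.117)))
for d,n in((P(180,362),Q(486,122)),(P(328,139),Q(609,256))): print(tri(n,d))
E
python3 fit.py|sed -n '/---/,$p'
```

```text
---
[0.60292238 0.128782   0.13847472 0.04289874] [[-0.5, -0.5], [-0.8, -0.1], [-1.1, -0.3], [-1.4, -0.2], [-0.5, 0.5], [0.0, 1.0], [0.1, -0.7], [0.1, -0.6], [-0.3, 1.1], [-0.9, -0.8]]
spout [6.20866622e-01 2.64033092e-05 1.17000000e-01]
(array([0.44852205, 0.10813681, 0.21094373]), np.float64(0.45860473244448485))
(array([0.62128519, 0.00106548, 0.19927682]), np.float64(0.5395767204735478))
```

The carriage rests one notch up: the fit gives 43 mm, which is 45 mm within error. The pawl is in, and the spout is at (0.621, 0.001). In crop.png the tub meant is the white one at (597,184), and the blue one at (515,475) is the look-alike. Next I'll move over the white tub's handle.

```bash
python3 -m inch '[[-0.0127,0.0495,0,0,0,0,0],[-0.0127,0.0495,0,0,0,0,0],[-0.0127,0.0495,0,0,0,0,0],[-0.0127,0.0495,0,0,0,0,0],[0,0,0.03,0,0,-0.1413,0],[0,0,0.03,0,0,-0.1413,0],[0,0,0.03,0,0,-0.1413,0],[0,0,0.03,0,0,-0.1413,0],[0,0,0,0,0,0,0],[0,0,0,0,0,0,0]]'
python3 - <<'E'
from h import *
b=manip.snapshot("scene")[:,:,::-1];a=manip.snapshot("top")[:,:,::-1]
cv2.imwrite("pics/m5.png",np.hstack([cv2.resize(a[160:260,300:400],(400,400),interpolation=cv2.INTER_CUBIC),cv2.resize(b[220:340,110:230],(400,400),interpolation=cv2.INTER_CUBIC)]))
E
```

```text
time: 10.78
tool_pos: [0.5033, -0.3356, 0.1919]
tcp_rot: [0.938, 0.346, 0.001, 0.0]
wrist_force: [0.4, -0.4, 0.7]
grip_width: 1.005
```

View pics/m5.png

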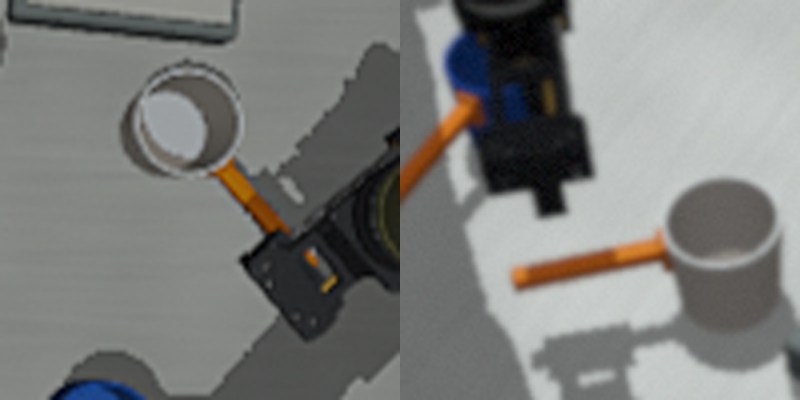

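The jaws line up with the handle, seen through the gripper at about (315,265) in the top crop. Descending about 140 mm.

```bash
python3 -m inch '[[0,0,0.03,0,0,0,0],[0,0,0.03,0,0,0,0],[0,0,0.02,0,0,0,0],[0,0,0.02,0,0,0,0],[0,0,0.02,0,0,0,0],[0,0,0.012,0,0,0,0],[0,0,0.008,0,0,0,0],[0,0,0,0,0,0,0]]' && python3 -m inch '[[0,0,0,0,0,0,1],[0,0,0,0,0,0,1],[0,0,0,0,0,0,1],[0,0,0,0,0,0,1],[0,0,0,0,0,0,1],[0,0,0,0,0,0,1],[0,0,0,0,0,0,1],[0,0,0,0,0,0,1],[0,0,0,0,0,0,1]]'
python3 - <<'E'
from h import *
b=manip.snapshot("scene")[:,:,::-1];a=manip.snapshot("top")[:,:,::-1]
cv2.imwrite("pics/m6.png",np.hstack([cv2.resize(a[130:260,270:400],(400,400),interpolation=cv2.INTER_CUBIC),cv2.resize(b[220:340,110:230],(400,400),interpolation=cv2.INTER_CUBIC)]))
E
```

```text
time: 11.88
tool_pos: [0.5023, -0.3364, 0.0508]
tcp_rot: [0.938, 0.347, 0.0, 0.0]
wrist_force: [0.3, -0.3, 0.1]
grip_width: 0.998
time: 13.0
tool_pos: [0.502, -0.3361, 0.0507]
tcp_rot: [0.938, 0.347, -0.0, -0.0]
wrist_force: [-1.5, 1.2, 1.5]
grip_width: 0.176
```

View pics/m6.png

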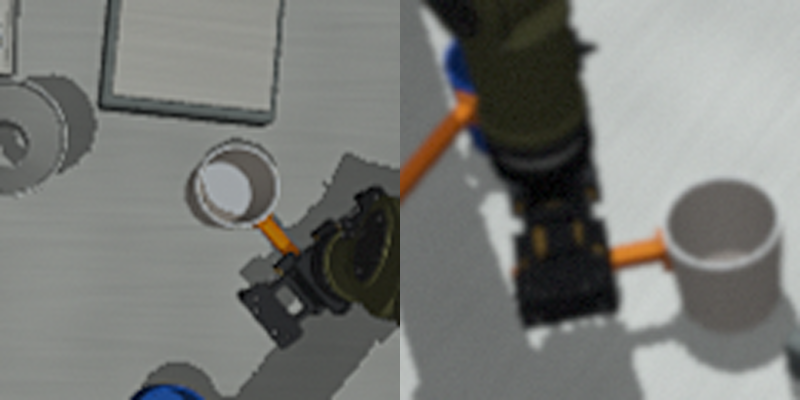

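Gripped at about 15.5 mm, with the tub unmoved. I'll slide the first leg, passing clear of the scale.

```bash
python3 -m inch '[[0.0058,-0.0082,0,0,0,0,1],[0.0116,-0.0164,0,0,0,0,1],[0.0145,-0.0204,0,0,0,0,1],[0.0145,-0.0204,0,0,0,0,1],[0.0145,-0.0204,0,0,0,0,1],[0.0145,-0.0204,0,0,0,0,1],[0.0145,-0.0204,0,0,0,0,1],[0.0145,-0.0204,0,0,0,0,1],[0.0120,-0.0166,0,0,0,0,1],[0,0,0,0,0,0,1]]'
python3 - <<'E'
from h import *
b=manip.snapshot("scene")[:,:,::-1];a=manip.snapshot("top")[:,:,::-1]
cv2.imwrite("pics/m7.png",np.hstack([cv2.resize(a[130:250,230:350],(400,400),interpolation=cv2.INTER_CUBIC),cv2.resize(b[170:290,170:290],(400,400),interpolation=cv2.INTER_CUBIC)]))
E
```

```text
time: 14.35
tool_pos: [0.4843, -0.1337, 0.0508]
tcp_rot: [0.937, 0.349, 0.0, -0.001]
wrist_force: [0.5, 0.7, -0.3]
grip_width: 0.176
```

View pics/m7.png

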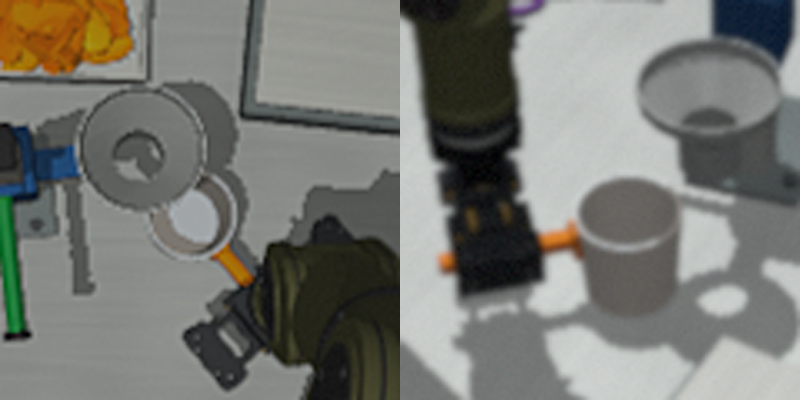

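```bash
python3 - <<'E'
from h import *
T=lambda u,v:np.array([230+u*.3,130+v*.3]); S=lambda u,v:np.array([170+(u-400)*.3,170+v*.3])
print("tub",unz("scene",S(630.5,214),.09),unz("top",T(193,217),.09),tri(S(630.5,214),T(193,217)))
print("rim",unz("scene",S(710,89),.205),unz("top",T(143,149),.205),tri(S(710,89),T(143,149)))
g=.139*2
E
```

```text
tub [ 0.5770398  -0.05457173] [ 0.56832004 -0.05924205] (array([ 0.57335987, -0.05622873,  0.08933044]), np.float64(1.4996849254928577))
rim [ 0.62600841 -0.00350689] [ 0.61902001 -0.0024035 ] (array([ 0.62220874, -0.00100119,  0.20133557]), np.float64(0.8709860120162602))
```

```bash
python3 -m inch '[[0.0072,-0.0013,0,0,0,0,1],[0.0120,-0.0021,0,0,0,0,1],[0.0144,-0.0025,0,0,0,0,1],[0.0144,-0.0025,0,0,0,0,1],[0.0120,-0.0021,0,0,0,0,1],[0.0072,-0.0013,0,0,0,0,1],[0.0050,-0.0010,0,0,0,0,1],[0,0,0,0,0,0,1],[0,0,0,0,0,0,1]]'
python3 - <<'E'
from h import *
b=manip.snapshot("scene")[:,:,::-1];a=manip.snapshot("top")[:,:,::-1]
cv2.imwrite("pics/m8.png",np.hstack([cv2.resize(a[130:230,220:320],(400,400),interpolation=cv2.INTER_CUBIC),cv2.resize(b[180:280,200:300],(400,400),interpolation=cv2.INTER_CUBIC)]))
E
```

```text
time: 15.58
tool_pos: [0.531, -0.0795, 0.0507]
tcp_rot: [0.938, 0.347, 0.0, -0.0]
wrist_force: [1.1, 0.9, -1.3]
grip_width: 0.181
```

View pics/m8.png

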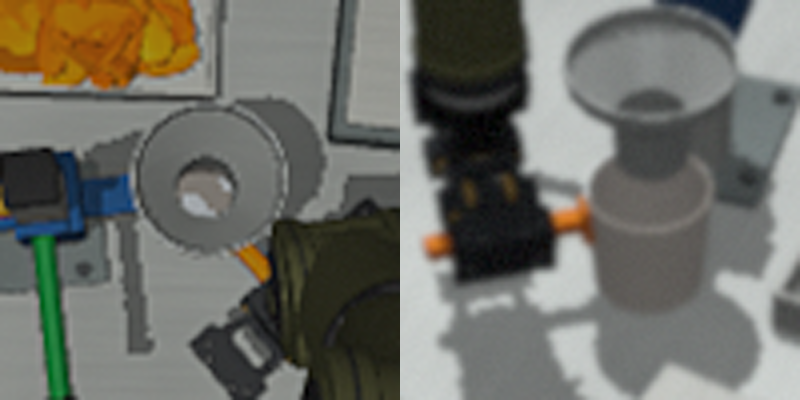

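```bash
python3 - <<'E'
from h import *
S=lambda uv:(400+(uv[0]-200)*4,(uv[1]-180)*4)
t=np.linspace(0,6.283,60)
def ring(c,r,z):
    P=np.array([S(proj("scene",[c[0]+r*np.cos(a),c[1]+r*np.sin(a),z])) for a in t]);return np.round([P[:,0].min(),P[:,0].max(),P[:,1].min(),P[:,1].max()],0)
for c in((.621,.0005),(.6215,-.0015)):
    print(c,"rim tub",ring(c,.046,.09),"foot",ring(c,.04,0),"spout",ring(c,.026,.117),"funnelrim",ring(c,.06,.205))
E
```

```text
(0.621, 0.0005) rim tub [583. 713. 144. 233.] foot [594. 703. 238. 316.] spout [611. 685. 134. 184.] funnelrim [558. 738.   6. 120.]
(0.6215, -0.0015) rim tub [582. 713. 145. 235.] foot [593. 702. 240. 318.] spout [610. 685. 136. 186.] funnelrim [557. 737.   8. 122.]
```

Relative to the spout, the tub is within about 2 mm in the scene view. Releasing and backing away upward, away from the funnel.

```bash
python3 -m inch '[[0,0,0,0,0,0,0],[0,0,0,0,0,0,0],[0,0,0,0,0,0,0],[0,0,0,0,0,0,0],[0,0,0,0,0,0,0],[0,0,0,0,0,0,0],[0,0,0,0,0,0,0],[0,0,0,0,0,0,0]]' && python3 -m inch '[[0,0,-0.02,0,0,0,0],[-0.01,0,-0.03,0,0,0,0],[-0.01,0,-0.04,0,0,0,0],[-0.01,0,-0.05,0,0,0,0],[0,0,-0.05,0,0,0,0],[-0.02,0.04,0,0,0,0,0],[-0.02,0.05,0,0,0,0,0],[-0.02,0.05,0,0,0,0,0],[-0.01,0.03,0,0,0,0,0],[0,0,0,0,0,0,0]]'
python3 - <<'E'
from h import *
b=manip.snapshot("scene")[:,:,::-1];a=manip.snapshot("top")[:,:,::-1]
cv2.imwrite("pics/m9.png",np.hstack([cv2.resize(a[130:230,220:320],(400,400),interpolation=cv2.INTER_CUBIC),cv2.resize(b[180:280,200:300],(400,400),interpolation=cv2.INTER_CUBIC)]))
cv2.imwrite("pics/m9s.png",np.vstack([a,b])[:, :][::1][:768:1]); cv2.imwrite("pics/m9t.png",np.hstack([cv2.resize(a,(400,300)),cv2.resize(b,(400,300))]))
E
```

```text
time: 16.68
tool_pos: [0.5307, -0.0797, 0.0507]
tcp_rot: [0.938, 0.347, 0.0, 0.0]
wrist_force: [-0.9, 1.2, 0.2]
grip_width: 1.0
time: 17.92
tool_pos: [0.5649, -0.2771, 0.2402]
tcp_rot: [0.939, 0.344, -0.0, 0.001]
wrist_force: [-1.1, 0.4, -0.3]
grip_width: 0.998
```

View pics/m9.png

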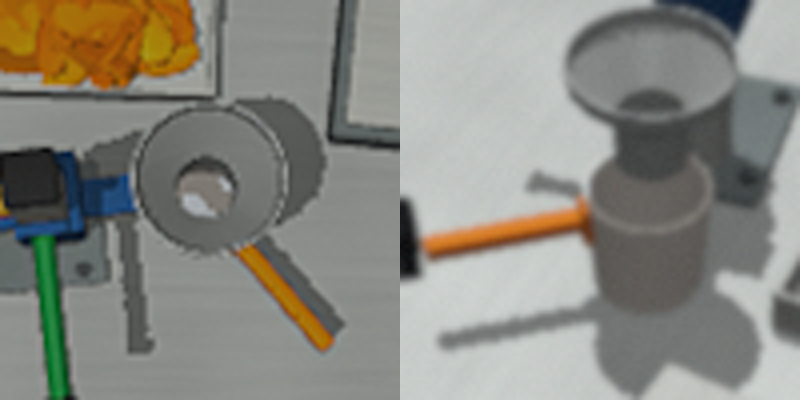

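View pics/m9t.png

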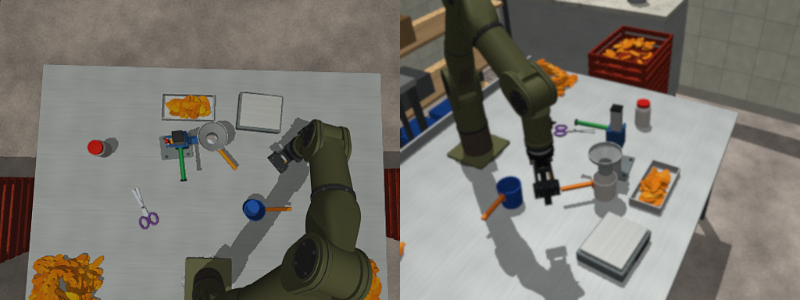

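```bash
cat >> fit.py <<'E'
print("===")
P=lambda u,v:np.array([220+u/4,130+v/4]); Q=lambda u,v:np.array([200+(u-400)/4,180+v/4])
G=[("top",P(327,344),(.162,0,.077)),("top",P(245,253),(.05,0,.077)),("scene",Q(651.5,189),(0,0,.09)),("scene",Q(430,247),(.162,0,.07))]
g=least_squares(lambda q:f(q,G),[.62,0,-2.43]).x;print("tub",g,np.round(f(g,G).reshape(-1,2),1).tolist())
R=[("top",P(211,179),(0,0,.205)),("scene",Q(650,65),(0,0,.205)),("scene",Q(652,157),(0,0,.117))]
s=least_squares(lambda q:f([*q,0],R),[.62,0]).x;print("spout",s,np.round(f([*s,0],R).reshape(-1,2),1).tolist())
E
python3 fit.py|sed -n '/===/,$p'
```

```text
===
tub [ 6.21409825e-01 -5.43655184e-04 -2.42616495e+00] [[-0.5, 0.2], [-1.2, -2.5], [-0.9, -0.2], [-1.5, 0.7]]
spout [ 6.22040550e-01 -2.64476528e-04] [[-0.5, -1.1], [-0.3, -0.7], [-0.8, 0.7]]
```

The tub and spout agree within about 1 mm, the tub stands upright and the gripper is clear. Handing in.

```bash
python3 -m inch '[[0,0,0,0,0,0,0],[0,0,0,0,0,0,0]]'; python3 -c "
from plant import manip
print(manip.finish_job())"
```

```text
time: 18.27
tool_pos: [0.5653, -0.2725, 0.2409]
tcp_rot: [0.938, 0.348, 0.0, -0.0]
wrist_force: [0.6, 0.4, 0.2]
grip_width: 0.996
the job is handed in; nothing more can be done
None
```

I handed the job in at about 18 s. The funnel rests one notch up, and the white tub stands upright and released on the table under the spout.

- **Funnel:** I lifted the green bar about 58 mm, lowered it until the load passed to the pawl, then let go. Afterwards the pictures gave a carriage height of 43 mm, which fits the 45 mm notch within measuring error.
- **Tub:** I slid it by its handle, well clear of the scale. The last picture fit puts it about 1 mm from the spout's centre. The arm's position put it 2–3 mm off, so the two differ slightly.
- **Other checks:** The arm was clear of everything at hand-in. The scale, tray, jar, scissors and blue tub look unmoved in the pictures; I did not measure them. No check failed.

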